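# Hold the engineer's square in the corner of a bracket

## Task

A brass spacer has been left in the corner of the bracket: take it off and leave it in the yellow tray. Then pick up the standing L-shaped square and press it upright into the corner, across the middle of the blue upright, so that its foot lies flat on the plate and its back is flush against the upright; finish while still gripping the square and holding it firmly against both faces. Leave the can, the headlight and the wrench where they are.

Things in the scene. Friction and masses are not known exactly. Their poses are not given: they have to be found in the camera images.
- jig: Fixed plywood board 160 (x) x 220 (y) x 10 mm on the bench, carrying the bracket (plate and upright). Origin: centre of its underside, z up. The upright stands towards its -y end; +y points away from it along the open plate. Two low red clamp blocks (22 x 22 mm, tops 26 mm above the bench) sit at its two -y corners, behind the upright. Yaw varies.
- plate: Dark steel plate of the bracket, 120 (x) x 180 (y) x 10 mm, fixed flat on the board and centred on it; top face 20 mm above the bench. Same origin and axes as jig.
- upright: Blue steel upright of the bracket, fixed: 60 mm wide (x), 10 mm thick (y), 80 mm tall above the plate's top (its top is 100 mm above the bench). Its working face looks to +y and lies at y = -60 mm in the axes of jig. Same origin and axes as jig.
- corner (a point): The inner corner of the bracket: middle of the line where the upright's working face meets the plate's top face, 20 mm above the bench, at (0, -60, 20) mm in jig. Same axes as jig: x along the corner line, +y out from the upright's face, z up.
- square: Loose L-shaped square, 0.4 kg, standing on the bench. Black foot 26 (x) x 100 (y) x 18 mm high; steel blade 10 mm thick (x), 36 deep (y), rising to 110 mm above the underside. Origin: the heel, on the underside, mid-width. Foot spans y 0 to 100, blade y 0 to 36 mm; the back (y = 0) goes against the upright. Seated, its axes match corner, its origin on the corner line.
- spacer: Loose brass spacer cylinder, 30 mm diameter, 80 mm tall, about 0.15 kg, standing on the plate close in front of the upright. Origin at the centre of its underside, z along the cylinder.
- spacer_center (a point): Centre of the brass spacer, half-way up.
- tray: Fixed open yellow tray, outside 130 (x) x 110 (y) x 40 mm high, walls and floor 4 mm. Origin at the centre of its underside on the bench.
- can: Loose red can, 54 mm diameter, 120 mm tall. Leave alone. Origin at the centre of its underside.
- headlight: Loose chrome headlight, up to 110 mm diameter, 73 mm tall, lens up. Leave alone. Origin at the centre of its underside.
- wrench: Loose steel wrench, 170 mm long along its x, lying on the bench. Leave alone.
Things that resemble listed ones, but are neither listed nor needed, are in the scene too. Of the things that look like the square, the largest one is meant.

How it is judged:
By the outcome, as a careful person would: the job done as asked, in the order asked, and still so for the second after the job is handed in, while the arm keeps its last pose, push and grip.
It also fails if it takes over 59 s, if anything falls off the work surface, if the arm or the gripper's body presses on something with over 40 N, if the wrist force passes 120 N, or if a joint passes its speed limit or range.

## Robot

A 6-joint arm with a two-finger parallel gripper is mounted at the origin on the work surface. World frame = base frame: x ahead of the robot, y to its left, z up, the work surface at z = 0. Lengths are in m, angles in rad, forces in N, time in s.
With the tool pointing down it reaches from about 0.375 to 0.975 m from the base axis. Payload 3.8 kg.
Tool frame: the origin (TCP) lies midway between the tips of the shut fingers; the grasp point (between the pads) lies 19 mm behind it; x points along the fingers, y is the direction in which the jaws open and shut, and the axes are right-handed (so a half turn about x gives the same grasp; the last joint's range is limited). The gripper opens to 88 mm and grips with 3 to 60 N. Pads are 18 mm wide; open, the fingers measure 123 mm over their backs; the gripper's body (75 mm by 187 mm) begins 45 mm behind the grasp point.
Start: joints at [1.198, 0.264, 1.604, -0, 1.274, -0.037], TCP at [0.222, 0.637, 0.239] pointing down, gripper open.
Joint ranges: [-2.63, 2.63], [-0.94, 2.18], [0.31, 2.57], [-1.31, 4.45], [0, 2.66], [-2.55, 2.55]. Speed limits (rad/s): [2.57, 2.57, 3.14, 3.14, 3.14, 3.14].

## Interface

Orientations are given as a rotation vector (axis times angle).
In Python, from cell import manip, inverse_kinematics, cams, order gives the robot as it stands. Calls block until the motion is done:
- manip.move_pose(position, orientation): joint-space move of the TCP to a pose.
- manip.move_linear(position, rate=0.15, rot=None): straight line of the TCP; rot=None keeps the orientation; rate is the mean speed in m/s.
- manip.set_joints(angles): joint-space move.
- manip.set_gripper(opening, force=None): finger opening in m; force is the grip in N (None keeps the last); returns when the fingers have stopped.
- manip.dwell(seconds).
- inverse_kinematics(position, orientation): joint angles nearest the present ones, or None.
- manip.state(): the state.
- cams.capture(name): name is "scene" or "top" or "wrist"; returns a dict with "image" (420x560x3 uint8, blue, green, red), "z_map" (420x560 float32, m along the optical axis (not along the pixel's ray), 0 where there is no reading), "intrinsics" (3x3 intrinsics, pixels), "k1" (the pictures are not rectified: a ray, as slopes to the right and down, at radius r is drawn at 1 + k1 r^2 times it, then the intrinsics apply), "position" and "orientation" of the camera in the world; the wrist camera has in their place "T_tool_cam" (4x4, takes a point from camera to tool coordinates, whose origin is the TCP and whose axes are the tool frame's). Camera axes: x right, y down, z forward; pixel columns grow to the right and rows downward; lengths in m; the calibration is good to about 2 mm. A picture is of the moment at which its call begins: read the wrist's pose just before it.
A pose or a line that the arm cannot do raises manip.IKError and nothing moves.
- order.close_job(): hands the job in, once; it reports no verdict.
The state is a dict: "clock": time; "joint_pos": joint angles; "joint_velocities": joint speeds; "tau": joint torques, N m; "tool_pos": TCP position; "tcp_rot": TCP orientation; "contact_force": force on the tool from outside, world axes, zero at the start; "moment": the same for the moment, N m; "gripper_width": finger opening in m.
Only numpy, scipy, OpenCV 4.12 (cv2) and the standard library are available. Lean on these libraries where they do the work, as an engineer would, in place of code of your own. Each camera call takes 0.05 s, during which the arm holds its last target.

## Working session

There is one attempt and no reset: what is moved stays moved. The work goes in short steps, each a Python script; the robot and the scene stay as the last script left them, time stands still between calls to the robot, and variables do not carry over. Pictures are saved under pics/ and viewed, and the job is handed in when it is done.

```bash
ls; mkdir -p pics
cat > h.py <<'E'
import numpy as np, cv2, pickle
from scipy.spatial.transform import Rotation as R
from cell import manip, inverse_kinematics, cams, order
def cap(name,fn=None):
    s=manip.state(); d=cams.capture(name)
    d=dict(d)
    if 'T_tool_cam' in d:
        T=np.eye(4); T[:3,:3]=R.from_rotvec(s['tcp_rot']).as_matrix(); T[:3,3]=s['tool_pos']
        d['T']=T@np.array(d['T_tool_cam'])
    else:
        T=np.eye(4); o=np.array(d['orientation']); T[:3,:3]=o if o.shape==(3,3) else R.from_rotvec(o).as_matrix(); T[:3,3]=d['position']; d['T']=T
    if fn:
        cv2.imwrite('pics/%s.png'%fn,d['image']); pickle.dump(d,open('pics/%s.pkl'%fn,'wb'))
    return d
def load(fn): return pickle.load(open('pics/%s.pkl'%fn,'rb'))
def rays(d,uv):
    K=np.array(d['intrinsics']); k=float(d['k1'])
    return cv2.undistortPoints(np.array(uv,float).reshape(-1,1,2),K,np.array([k,0,0,0.])).reshape(-1,2)
def pts(d,uv):
    uv=np.array(uv).reshape(-1,2); r=rays(d,uv); ui=np.round(uv).astype(int)
    z=d['z_map'][ui[:,1],ui[:,0]]
    P=np.c_[r*z[:,None],z]; return P@d['T'][:3,:3].T+d['T'][:3,3]
def cloud(d):
    h,w=d['z_map'].shape; v,u=np.mgrid[:h,:w]; P=pts(d,np.c_[u.ravel(),v.ravel()]).reshape(h,w,3)
    P[d['z_map']==0]=np.nan; return P
def onplane(d,uv,z):
    r=rays(d,uv); D=np.c_[r,np.ones(len(r))]@d['T'][:3,:3].T; o=d['T'][:3,3]
    return o+D*((z-o[2])/D[:,2])[:,None]
def down(yaw): # tool x down, tool y (jaw) at angle yaw in world
    y=np.array([np.cos(yaw),np.sin(yaw),0]); x=np.array([0,0,-1.]); 
    return R.from_matrix(np.c_[x,y,np.cross(x,y)]).as_rotvec()
E
python3 - <<'E'
from h import *
print(manip.state())
for n in('scene','top','wrist'):
    d=cap(n,n+'0'); print(n,d['T'].round(3).tolist(),d['k1'],np.array(d['intrinsics']).tolist())
E
```

```text
pics
{'clock': 0.0, 'joint_pos': array([ 1.19812286e+00,  2.64707296e-01,  1.60533764e+00, -2.58519300e-05,
        1.27367372e+00, -3.69052537e-02]), 'joint_velocities': array([-4.57416964e-05, -5.02890044e-04,  1.73636018e-04,  5.81095775e-04,
       -1.60598132e-03,  1.63125991e-04]), 'tau': array([-3.56847413e-04, -5.02123511e+01, -3.56865120e+01,  7.26623903e-02,
        2.99094315e-02, -1.95709513e-04]), 'tool_pos': array([0.22217173, 0.63666186, 0.23743852]), 'tcp_rot': array([ 0.2618512 ,  1.55509811, -0.26514166]), 'contact_force': array([-0.34991592, -1.09275965,  0.64080377]), 'moment': array([ 0.03739601, -0.01367319, -0.00255288]), 'gripper_width': 0.08800533819353569}
scene [[-0.803, 0.482, -0.351, 0.936], [0.596, 0.633, -0.494, 0.427], [-0.016, -0.606, -0.795, 0.813], [0.0, 0.0, 0.0, 1.0]] -0.0760136404096994 [[429.0253717276983, 0.0, 281.68391846757606], [0.0, 429.0253717276983, 207.0168782454649], [0.0, 0.0, 1.0]]
top [[-0.028, -0.982, 0.187, 0.402], [-1.0, 0.029, 0.002, -0.026], [-0.007, -0.187, -0.982, 1.068], [0.0, 0.0, 0.0, 1.0]] -0.116444642091853 [[415.855105038654, 0.0, 279.3298913535635], [0.0, 415.855105038654, 207.9190431224054], [0.0, 0.0, 1.0]]
wrist [[0.33, 0.902, 0.277, 0.15], [0.944, -0.315, -0.098, 0.663], [-0.001, 0.294, -0.956, 0.383], [0.0, 0.0, 0.0, 1.0]] 0.0001445264838906888 [[300.4078603436365, 0.0, 280.2304296742957], [0.0, 300.4078603436365, 209.24061364111148], [0.0, 0.0, 1.0]]
```

View pics/scene0.png

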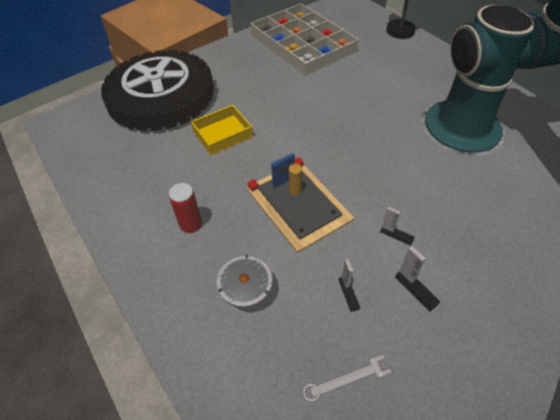

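View pics/top0.png

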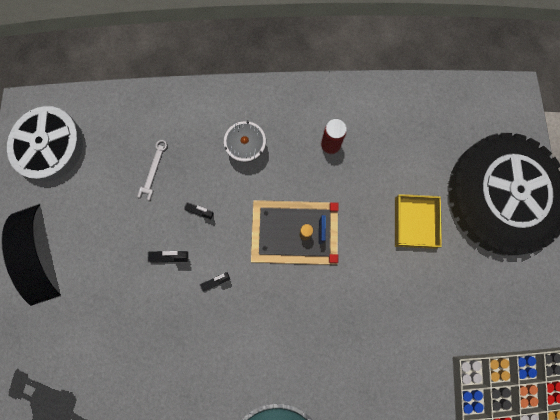

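View pics/wrist0.png

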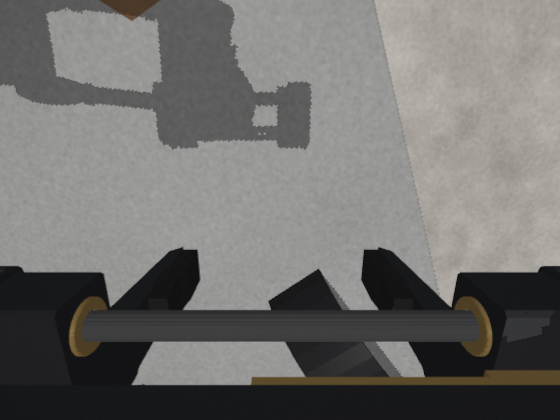

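Square candidates in the top view are (168,256), (199,210) and (215,281). The one at (168,256) looks largest, matching scene pixel (415,280). I'll confirm that in crops and measure.

Run:
```python
from h import *
d=load('top0'); s=load('scene0')
a=cv2.resize(d['image'][190:300,135:345],None,fx=3.8,fy=3.8,interpolation=cv2.INTER_CUBIC)
cv2.imwrite('pics/c1.png',a)
b=cv2.resize(s['image'][150:320,230:450],None,fx=3.5,fy=3.5,interpolation=cv2.INTER_CUBIC)
cv2.imwrite('pics/c2.png',b)
C=cloud(d)
for nm,(u0,u1,v0,v1) in dict(sqA=(140,195,245,270),sqB=(180,222,198,224),sqC=(195,238,268,295)).items():
    P=C[v0:v1,u0:u1].reshape(-1,3)
    for lo,hi in((0.007,0.03),(0.06,0.2)):
        Q=P[(P[:,2]>lo)&(P[:,2]<hi)]
        if len(Q)<4: print(nm,lo,len(Q));continue
        r=cv2.minAreaRect(Q[:,:2].astype(np.float32)*1000); print(nm,lo,len(Q),np.median(Q[:,2]).round(4),Q[:,2].max().round(4),[np.round(x,1) for x in r])
```

```text
sqA 0.007 275 0.0179 0.0275 [array([484.8, 265.4]), array([ 25.4, 102.7]), np.float64(0.7)]
sqA 0.06 118 0.1082 0.1134 [array([485.4, 233.7]), array([37.6,  9.9]), np.float64(89.8)]
sqB 0.007 165 0.0139 0.0264 [array([604.2, 187.6]), array([76.8, 20.1]), np.float64(68.4)]
sqB 0.06 51 0.0815 0.0861 [array([594.7, 165.1]), array([27.4,  7.7]), np.float64(70.0)]
sqC 0.007 175 0.0137 0.0288 [array([416.8, 151.7]), array([20.1, 89.4]), np.float64(23.5)]
sqC 0.06 49 0.0816 0.0856 [array([428.8, 123.1]), array([ 7.5, 27.5]), np.float64(24.4)]
```

View pics/c1.png

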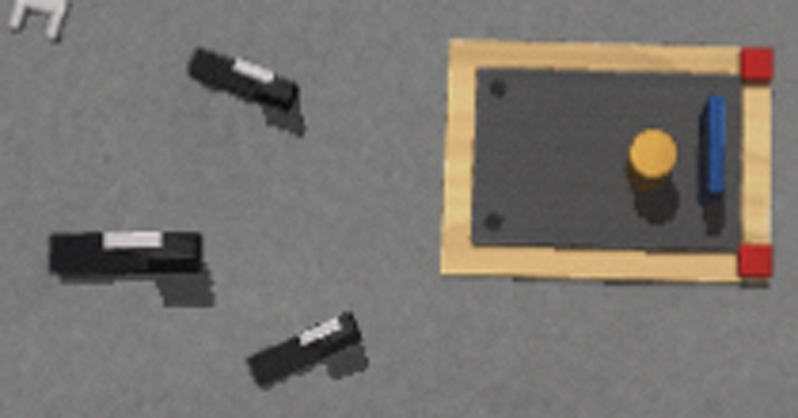

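View pics/c2.png

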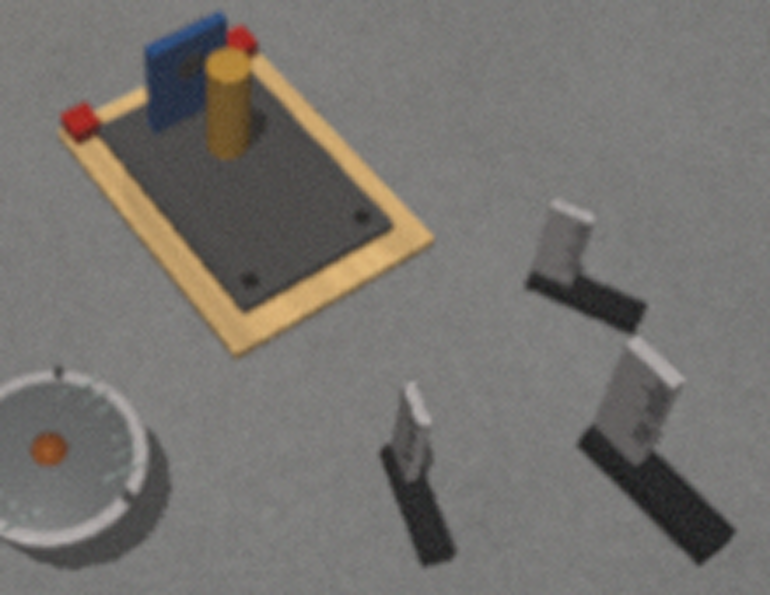

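Confirmed: the object at (168,256) is the 100 x 26 mm, 110 mm tall square, with its heel towards world −y. The other two are smaller, with feet about 77–89 mm long and blades about 85 mm high. Next I'll measure the jig, spacer and tray.

Run:
```python
from h import *
for n in('top0','scene0'):
    d=load(n); C=cloud(d); I=d['image'].astype(int); hsv=cv2.cvtColor(d['image'],cv2.COLOR_BGR2HSV)
    F=(C[...,1]<0.16)&(C[...,1]>-0.13)&(C[...,0]>0.4)&(C[...,0]<0.66)
    def rep(nm,m):
        Q=C[m]
        if len(Q)<5: print(nm,len(Q));return
        r=cv2.minAreaRect(Q[:,:2].astype(np.float32)*1000); print(n,nm,len(Q),'z %.4f max %.4f'%(np.median(Q[:,2]),Q[:,2].max()),'med',np.median(Q[:,:2],0).round(4),[np.round(x,1) for x in r])
    Z=C[...,2]
    rep('board+',F&(Z>0.005)&(Z<0.03))
    rep('plate',F&(Z>0.015)&(Z<0.025)&(hsv[...,1]<80))
    blue=F&(hsv[...,0]>95)&(hsv[...,0]<130)&(hsv[...,1]>120)
    rep('blue top',blue&(Z>0.095))
    rep('blue all',blue&(Z>0.03))
    br=F&(hsv[...,0]>8)&(hsv[...,0]<30)&(Z>0.05)
    rep('brass',br); rep('brass top',br&(Z>0.095))
    T=(C[...,1]<-0.16)&(C[...,1]>-0.36)&(C[...,0]>0.4)&(C[...,0]<0.66)&(hsv[...,0]>20)&(hsv[...,0]<35)&(hsv[...,1]>120)
    rep('tray rim',T&(Z>0.03)&(Z<0.05))
    # board long edges lines
    for nm,m in (('board',F&(Z>0.005)&(Z<0.03)),('plate',F&(Z>0.015)&(Z<0.025)&(hsv[...,1]<80))):
        Q=C[m]; 
        yb=np.arange(-0.08,0.12,0.004); lo=[];hi=[];ys=[]
        for y in yb:
            q=Q[abs(Q[:,1]-y)<0.003]
            if len(q)>8: ys.append(y);lo.append(q[:,0].min());hi.append(q[:,0].max())
        print(nm,np.polyfit(ys,lo,1),np.polyfit(ys,hi,1))
```

```text
top0 board+ 4280 z 0.0188 max 0.0288 med [ 0.5367 -0.0329] [array([530.5,  14.7]), array([249.5, 291.5]), np.float64(1.0)]
top0 plate 2647 z 0.0203 max 0.0250 med [ 0.5392 -0.043 ] [array([509.6,  15.3]), array([191.7, 300. ]), np.float64(4.1)]
top0 blue top 93 z 0.0999 max 0.1039 med [ 0.5354 -0.1244] [array([ 536.8, -124.3]), array([ 7.6, 58.7]), np.float64(87.6)]
top0 blue all 99 z 0.0996 max 0.1039 med [ 0.5354 -0.1244] [array([ 536.8, -124.3]), array([ 7.6, 58.7]), np.float64(87.6)]
top0 brass 159 z 0.0992 max 0.1047 med [ 0.5294 -0.0852] [array([526.5,  20.5]), array([168. , 241.3]), np.float64(9.5)]
top0 brass top 124 z 0.0999 max 0.1047 med [ 0.532  -0.0872] [array([532.1, -86.5]), array([26.2, 28.2]), np.float64(87.3)]
top0 tray rim 193 z 0.0392 max 0.0450 med [ 0.5573 -0.327 ] [array([ 558.4, -339.6]), array([ 38.8, 129.8]), np.float64(89.7)]
board [0.00515271 0.45426682] [0.0139213  0.62573019]
plate [0.05523972 0.48536796] [-0.09442903  0.59567092]
scene0 board+ 4343 z 0.0186 max 0.0299 med [ 0.552  -0.0213] [array([525.4,  15. ]), array([242.1, 289.9]), np.float64(0.0)]

[... 169 characters left out ...]
0.5404 -0.1234] [array([ 539.5, -123.7]), array([10.3, 56.8]), np.float64(85.6)]
scene0 blue all 93 z 0.0993 max 0.1023 med [ 0.544  -0.1232] [array([ 539.7, -123.7]), array([11. , 57.2]), np.float64(87.2)]
scene0 brass 379 z 0.0814 max 0.1038 med [ 0.5363 -0.0758] [array([496.7,  23.9]), array([289.7, 172.8]), np.float64(84.4)]
scene0 brass top 120 z 0.0999 max 0.1038 med [ 0.5349 -0.0837] [array([534.1, -85.2]), array([29. , 28.1]), np.float64(67.4)]
scene0 tray rim 224 z 0.0373 max 0.0434 med [ 0.5593 -0.3254] [array([ 561.6, -338. ]), array([132.2,  43. ]), np.float64(0.1)]
board [-0.0601366   0.46330406] [-0.55439737  0.60870098]
plate [-0.10207365  0.48165382] [-0.42299483  0.58901436]
```

Run:
```python
from h import *
d=load('top0')
a=cv2.resize(d['image'][185:280,240:460],None,fx=3.6,fy=3.6,interpolation=cv2.INTER_CUBIC); cv2.imwrite('pics/c3.png',a)
f=lambda x,y:(135+(x+.5)/3.8-.5,190+(y+.5)/3.8-.5)
print(onplane(d,[f(450,40),f(773,47),f(770,283),f(443,274)],0.01).round(4)) 
print(manip.state()['joint_pos'].round(3))
q0=R.from_rotvec(manip.state()['tcp_rot']).as_matrix(); print(q0.round(3))
for yaw in(0,np.pi): print(yaw,inverse_kinematics([0.533,-0.09,0.27],down(yaw)))
q=inverse_kinematics([0.533,-0.08,0.27],down(np.pi if inverse_kinematics([0.533,-0.08,0.27],down(0)) is None else 0))
```

```text
[[ 0.626   0.0437  0.01  ]
 [ 0.6146 -0.1771  0.01  ]
 [ 0.4542 -0.1666  0.01  ]
 [ 0.4667  0.0512  0.01  ]]
[ 1.198  0.265  1.605 -0.     1.274 -0.037]
[[-0.001  0.329  0.944]
 [-0.002  0.944 -0.329]
 [-1.    -0.002 -0.   ]]
0 [-2.13358547e-01 -9.81602376e-03  1.85268280e+00 -4.44089210e-16
  1.29872588e+00 -2.13358547e-01]
3.141592653589793 None
```

View pics/c3.png

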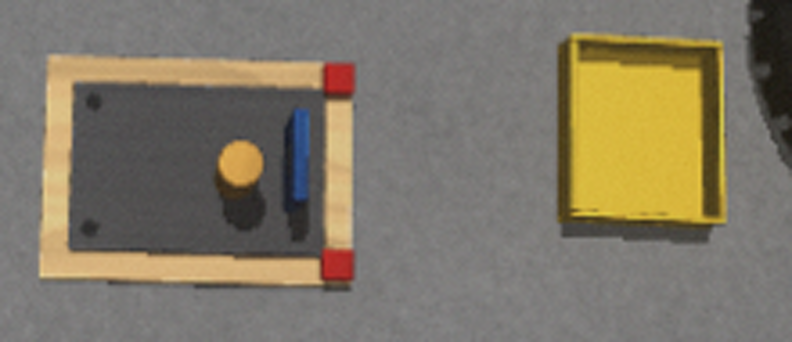

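Run:
```python
from h import *
d=load('top0')
f=lambda x,y:(240+(x+.5)/3.6-.5,185+(y+.5)/3.6-.5)
t=onplane(d,[f(572,34),f(722,40),f(727,223),f(568,222)],0.04); print(t.round(4),t.mean(0))
manip.move_pose([0.53,-0.06,0.27],down(-0.055))
w=cap('wrist','w1'); s=manip.state(); print(s['clock'],s['tool_pos'],s['joint_pos'].round(3)); C=cloud(w)
```

```text
[[ 0.6246 -0.3292  0.04  ]
 [ 0.6173 -0.4382  0.04  ]
 [ 0.4867 -0.4289  0.04  ]
 [ 0.4916 -0.3157  0.04  ]] [ 0.55505027 -0.37799605  0.04      ]
2.8917 [ 0.53016489 -0.05931449  0.26994296] [-0.158 -0.024  1.866  0.     1.299 -0.104]
```

View pics/w1.png

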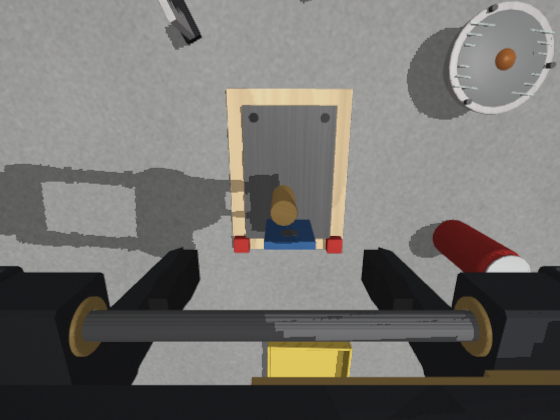

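The wrist view shows the whole jig: board far corners at about (227,89) and (352,90), upright top at (290,240), spacer top at (284,213). I'll enlarge it.

Run:
```python
from h import *
d=load('w1')
cv2.imwrite('pics/c4.png',cv2.resize(d['image'][80:255,215:365],None,fx=3.4,fy=3.4,interpolation=cv2.INTER_CUBIC))
cv2.imwrite('pics/c5.png',cv2.resize(d['image'][175:255,225:350],None,fx=6.4,fy=6.4,interpolation=cv2.INTER_CUBIC))
```

```text
(no output)
```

View pics/c4.png

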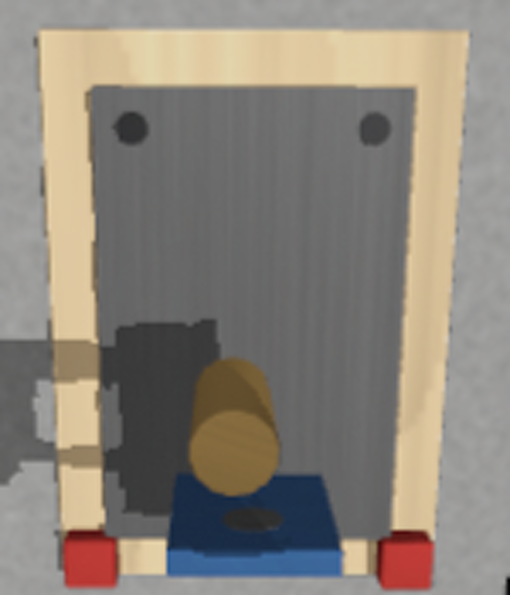

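View pics/c5.png

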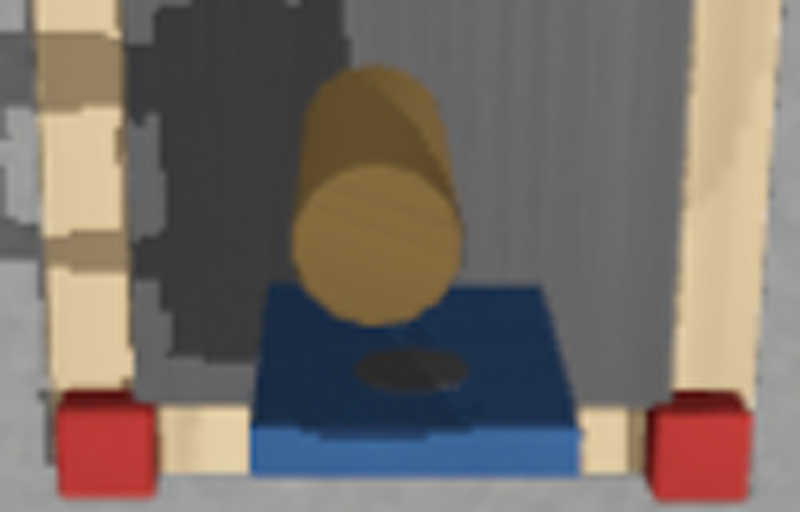

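Run:
```python
from h import *
from scipy.optimize import least_squares
d=load('w1')
f4=lambda x,y:(215+(x+.5)/3.4-.5,80+(y+.5)/3.4-.5)
f5=lambda x,y:(225+(x+.5)/6.4-.5,175+(y+.5)/6.4-.5)
L=[(f4(39,31),(-80,110,10)),(f4(468,31),(80,110,10)),(f4(91,86),(-60,90,20)),(f4(415,86),(60,90,20)),
(f5(57,497),(-80,-110,26)),(f5(750,500),(80,-110,26)),(f5(157,405),(-58,-88,26)),(f5(652,405),(58,-88,26)),
(f5(250,427),(-30,-60,100)),(f5(580,427),(30,-60,100)),(f5(250,475),(-30,-70,100)),(f5(580,475),(30,-70,100))]
W=np.array([onplane(d,[u],p[2]/1e3)[0] for u,p in L]); J=np.array([p for _,p in L])/1e3
def res(x):
    c,s=np.cos(x[2]),np.sin(x[2]); return (J[:,:2]@np.array([[c,s],[-s,c]])+x[:2]-W[:,:2])
r=least_squares(lambda x:res(x).ravel(),[.54,-.06,0]); print(r.x,'\n',(res(r.x)*1e3).round(1))
c,s=np.cos(r.x[2]),np.sin(r.x[2]); 
print('corner',np.array([0,-.06])@np.array([[c,s],[-s,c]])+r.x[:2])
print('spacer',onplane(d,[f5(377,245)],.1), 'radius pts',onplane(d,[f5(291,245),f5(463,245),f5(377,326)],.1))
P=pts(d,[f5(377,245)]); print('depth',P)
```

```text
[ 0.540198   -0.05770893 -0.05722088] 
 [[-0.8  1.7]
 [ 0.6  1.2]
 [-0.6  1.2]
 [ 0.8  0.8]
 [-3.3 -0.9]
 [ 3.1 -1. ]
 [-4.  -0.9]
 [ 3.9 -1.7]
 [-0.6  0.4]
 [ 0.9  0.1]
 [-0.5 -0.4]
 [ 0.5 -0.6]]
corner [ 0.53676662 -0.11761073]
spacer [[ 0.53162905 -0.08361121  0.1       ]] radius pts [[ 0.51683894 -0.08280582  0.1       ]
 [ 0.54641829 -0.08441655  0.1       ]
 [ 0.53086622 -0.09843378  0.1       ]]
depth [[ 0.53162755 -0.08368241  0.09977805]]
```

Run:
```python
from h import *
o=down(-0.057)
def st(m):
    s=manip.state(); print(m,round(s['clock'],2),s['tool_pos'].round(4),s['contact_force'].round(2),round(s['gripper_width'],4))
manip.move_pose([0.5317,-0.0843,0.16],o)
manip.move_linear([0.5317,-0.0843,0.057],0.1); st('at')
manip.set_gripper(0.02,25); st('grip')
manip.move_linear([0.5317,-0.0843,0.20],0.12); st('up')
manip.move_linear([0.555,-0.376,0.20],0.2); st('over')
w=cap('wrist','w2')
```

```text
at 4.6 [ 0.5325 -0.0845  0.0578] [0.13 0.37 0.02] 0.0883
grip 5.52 [ 0.5317 -0.0843  0.0569] [-0.21  0.28 -0.31] 0.0295
up 6.86 [ 0.531  -0.0841  0.1989] [-0.05 -0.36 -2.07] 0.0292
over 8.47 [ 0.5551 -0.3749  0.2   ] [-0.38 -0.52 -1.81] 0.0294
```

View pics/w2.png

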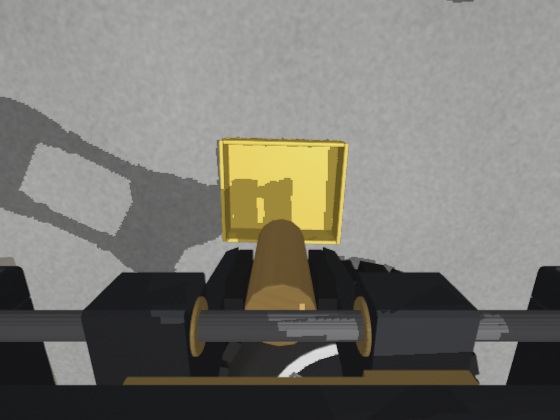

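Run:
```python
from h import *
o=down(-0.057); d=load('w2')
t=onplane(d,[(219,139),(347,142),(340,243),(222,241)],.04); print(t.round(4),t.mean(0))
C=cloud(load('top0')); Q=C[(C[...,1]<-.43)&(C[...,1]>-.6)&(C[...,0]>.45)&(C[...,0]<.65)&(C[...,2]>.05)]; print('tyre',Q[:,1].max(),Q[:,2].max(), Q[Q[:,1]>-.5][:,2].max())
def st(m):
    s=manip.state(); print(m,round(s['clock'],2),s['tool_pos'].round(4),s['contact_force'].round(2),round(s['gripper_width'],4))
p=np.r_[t.mean(0)[:2]+[0,0.008],0.2]
manip.move_linear(p,0.15)
manip.move_linear(np.r_[p[:2],0.06],0.12); st('low')
z=0.06
while z>0.036 and manip.state()['contact_force'][2]<2.0:
    z-=0.002; manip.move_linear(np.r_[p[:2],z],0.03); 
st('down')
```

```text
[[ 0.4968 -0.3155  0.04  ]
 [ 0.6236 -0.3257  0.04  ]
 [ 0.6169 -0.4343  0.04  ]
 [ 0.4873 -0.4246  0.04  ]] [ 0.55616341 -0.3750429   0.04      ]
tyre -0.4699200752911843 0.09107030205485112 0.07856215469338368
low 10.09 [ 0.557  -0.3676  0.0612] [ 0.05 -0.42 -1.99] 0.0294
down 12.59 [ 0.5566 -0.3673  0.0409] [-0.13 -0.02  3.16] 0.0289
```

Touched down on the tray floor at the expected height. Releasing, then checking.

Run:
```python
from h import *
def st(m):
    s=manip.state(); print(m,round(s['clock'],2),s['tool_pos'].round(4),s['contact_force'].round(2),round(s['gripper_width'],4))
manip.set_gripper(0.05); st('open')
p=manip.state()['tool_pos']; manip.move_linear([p[0],p[1],0.18],0.12)
cap('wrist','w3')
manip.move_pose([0.485,0.20,0.27],down(0)); st('view sq')
cap('wrist','w4'); cap('top','top1')
a=load('w3')['image'];b=load('w4')['image']; cv2.imwrite('pics/c6.png',np.vstack([cv2.resize(a,(400,300)),cv2.resize(b,(400,300))]))
```

```text
open 13.08 [ 0.5561 -0.367   0.0398] [0.03 0.66 0.7 ] 0.05
view sq 16.52 [0.4853 0.1993 0.2698] [ 0.2  -0.02  0.11] 0.0498
```

View pics/c6.png

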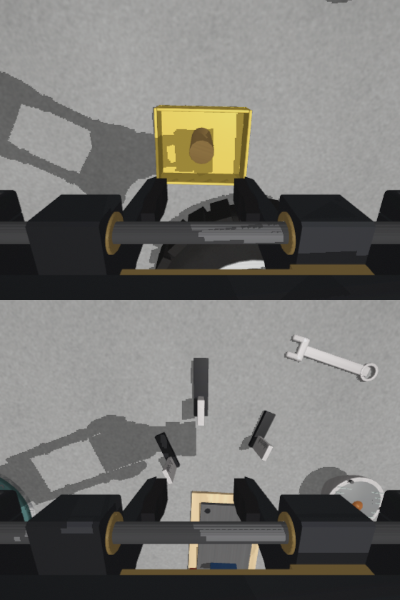

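View pics/w4.png

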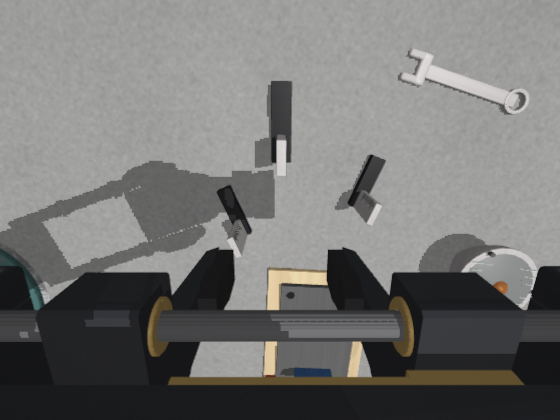

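View pics/top1.png

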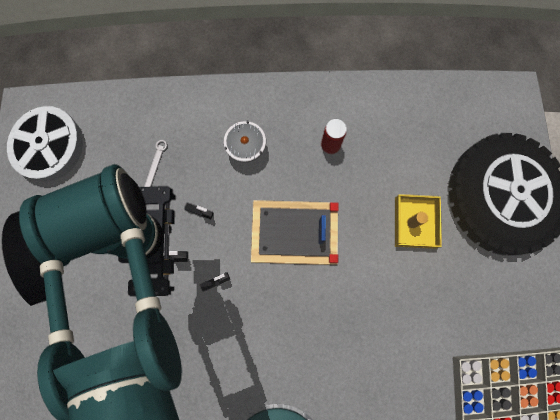

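The spacer stands in the tray at top-view pixel (420,219). In the wrist view the square's foot runs (271..293, 82..162) with the blade top at (282,155), and the other two squares sit at (235,215) and (367,188). I'll measure the square from this view.

Run:
```python
from h import *
d=load('w4'); C=cloud(d); P=C[70:185,255:310].reshape(-1,3)
for lo,hi in((0.012,0.025),(0.1,0.12)):
    Q=P[(P[:,2]>lo)&(P[:,2]<hi)]; r=cv2.minAreaRect(Q[:,:2].astype(np.float32)*1000); print(lo,len(Q),np.median(Q[:,2]).round(4),[np.round(x,2) for x in r],Q[:,:2].min(0),Q[:,:2].max(0))
cv2.imwrite('pics/c7.png',cv2.resize(d['image'][75:185,245:320],None,fx=5.4,fy=5.4,interpolation=cv2.INTER_CUBIC))
```

```text
0.012 1392 0.0174 [array([485.44, 268.63]), array([26.  , 99.46]), np.float64(0.52)] [0.47261589 0.21900015] [0.49866681 0.31827948]
0.1 359 0.1093 [array([485.44, 236.57]), array([35.44, 10.25]), np.float64(89.91)] [0.48032839 0.21885575] [0.49058864 0.25429074]
```

View pics/c7.png

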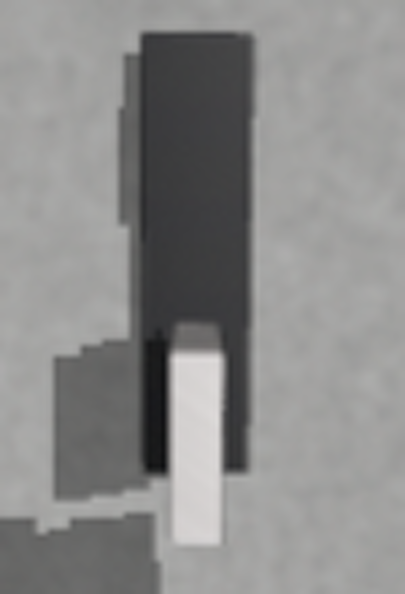

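```bash
cat >> h.py <<'E'
def st(m):
    s=manip.state(); print(m,round(s['clock'],2),s['tool_pos'].round(4),s['contact_force'].round(2),s['moment'].round(2),round(s['gripper_width'],4)); return s
YAW=-0.0572; CORN=np.array([0.5368,-0.1176]); ex=np.array([np.cos(YAW),np.sin(YAW)]); ey=np.array([-np.sin(YAW),np.cos(YAW)])
E
python3 - <<'E'
from h import *
manip.move_pose([0.4855,0.2368,0.16],down(0.004))
manip.move_linear([0.4855,0.2368,0.056],0.1); manip.dwell(0.2); st('at')
manip.set_gripper(0.004,55); manip.dwell(0.2); st('grip')
manip.move_linear([0.4855,0.2368,0.2],0.12); st('up')
p=CORN+ey*(0.018+0.05)
manip.move_linear(np.r_[p,0.2],0.2,rot=down(YAW)); st('over')
manip.move_linear(np.r_[p,0.056+0.02+0.012],0.12); manip.dwell(.2); st('low')
cap('wrist','w5'); cap('scene','s5'); cap('top','top5')
a=load('s5')['image'][130:260,230:380];cv2.imwrite('pics/c8.png',cv2.resize(a,None,fx=4,fy=4,interpolation=cv2.INTER_CUBIC))
E
```

```text
at 18.55 [0.486  0.237  0.0567] [-0.01 -0.6   0.54] [-0.03  0.03  0.04] 0.0505
grip 19.43 [0.4855 0.2368 0.056 ] [ 0.19 -0.35 -0.64] [-0.05 -0.02  0.07] 0.0098
up 20.78 [0.4848 0.2365 0.1988] [-0.08 -0.65 -4.  ] [-0.16  0.07 -0.01] 0.0097
over 22.39 [ 0.5405 -0.0489  0.1999] [ 0.17  0.93 -3.64] [-0.2   0.12  0.03] 0.0097
low 23.68 [ 0.5414 -0.0498  0.089 ] [-0.07  0.35 -2.68] [-0.12  0.07 -0.02] 0.0099
```

View pics/c8.png

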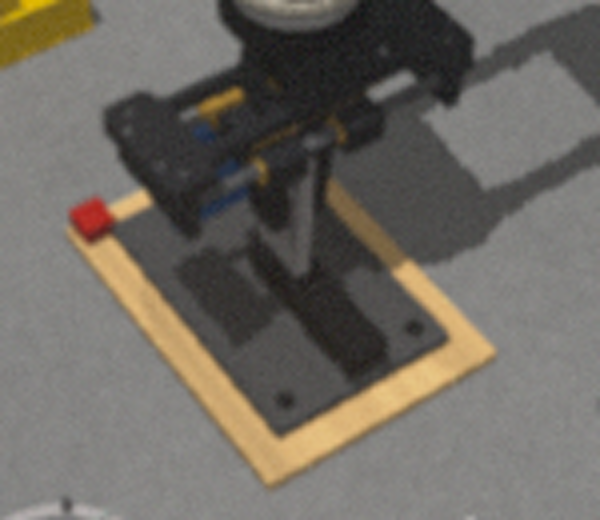

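View pics/w5.png

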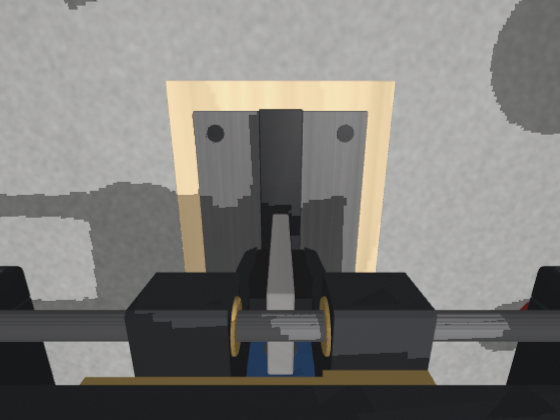

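The square is gripped and centred: foot midline at u≈280.5, plate midline at 280.5, upright midline at about 281. Now I'll lower it to contact and push.

Run:
```python
from h import *
p=CORN+ey*(0.068)
def F():
    f=np.mean([manip.state()['contact_force'] for _ in range(3)],0); return f
z=0.080; 
manip.move_linear(np.r_[p,z],0.05); manip.dwell(.1)
while z>0.070:
    fz=F()[2]
    if fz>4: break
    z-=0.0007; manip.move_linear(np.r_[p,z],0.02); 
st('contact z=%.4f'%z)
# slide toward upright with light lift
z+=0.0003
y=0.068-0.044
manip.move_linear(np.r_[CORN+ey*y,z],0.06); st('near')
while y>0.008:
    fy=F()[:2]@ey
    if fy>12: break
    y-=0.0007; manip.move_linear(np.r_[CORN+ey*y,z],0.02)
    print(round(y,4),F().round(1),end=' ')
print(); st('push y=%.4f z=%.4f'%(y,z))
np.save('yz.npy',[y,z])
```

```text
contact z=0.0751 25.98 [ 0.541  -0.0498  0.0759] [-2.97  0.98  4.44] [-0.1   0.57 -0.05] 0.0096
near 26.87 [ 0.5389 -0.0946  0.0759] [ 1.58 -1.47  5.18] [-0.17 -0.12 -0.05] 0.0097
0.0233 [ 1.6 -0.7  4.6] 0.0226 [2.6 2.3 6. ] 0.0219 [1.5 4.  5.3] 0.0212 [2.1 4.7 6.6] 0.0205 [2.5 5.1 6.6] 0.0198 [1.2 6.2 6.4] 0.0191 [1.1 4.6 6.2] 0.0184 [1.2 5.5 7.5] 0.0177 [1.6 5.5 7.4] 0.017 [0.9 6.  7.2] 0.0163 [1.2 5.7 7. ] 0.0156 [0.1 6.9 7.3] 0.0149 [ 1.7 10.   8.8] 0.0142 [ 1.4 11.9  8.1] 0.0135 [ 2.  15.3  8.3] 
push y=0.0135 z=0.0754 30.62 [ 0.5381 -0.1003  0.0759] [ 2.04 15.26  8.25] [ 2.13 -0.22  0.02] 0.0094
```

Run:
```python
from h import *
y,z=np.load('yz.npy')
def F():
    manip.dwell(.08); f=np.mean([manip.state()['contact_force'] for _ in range(3)],0); return f[:2]@ex,f[:2]@ey,f[2]
for i in range(14):
    fx,fy,fz=F(); print(np.round([y,z,fx,fy,fz],4))
    if fy>24 and fz>20: break
    if fy<=24: y-=0.001
    if fz<=20: z-=0.0007
    manip.move_linear(np.r_[CORN+ey*y,z],0.02)
s=st('end'); print(R.from_matrix(R.from_rotvec(down(YAW)).as_matrix().T@R.from_rotvec(s['tcp_rot']).as_matrix()).as_rotvec())
np.save('yz.npy',[y,z])
cap('wrist','w6'); cap('scene','s6'); cap('top','top6')
a=load('s6')['image'][130:230,235:345];cv2.imwrite('pics/c9.png',cv2.resize(a,None,fx=6,fy=6,interpolation=cv2.INTER_CUBIC))
C=cloud(load('w6'));
```

```text
[1.35000e-02 7.54000e-02 5.46700e-01 1.42501e+01 8.02740e+00]
[ 1.25000e-02  7.47000e-02 -1.16580e+00  1.91005e+01  1.32870e+01]
[ 1.15000e-02  7.40000e-02 -2.52420e+00  2.39719e+01  1.83386e+01]
[ 1.05000e-02  7.33000e-02 -3.92330e+00  2.75160e+01  2.33374e+01]
end 31.7 [ 0.5382 -0.1004  0.0759] [-2.34 27.7  23.34] [3.6  0.6  0.05] 0.0099
[1.43030488e-03 1.02253225e-02 4.70005127e-05]
```

View pics/c9.png

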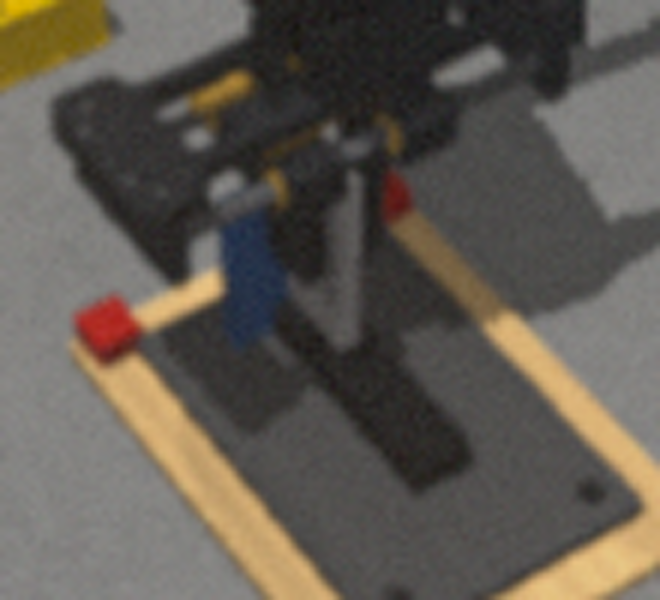

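View pics/w6.png

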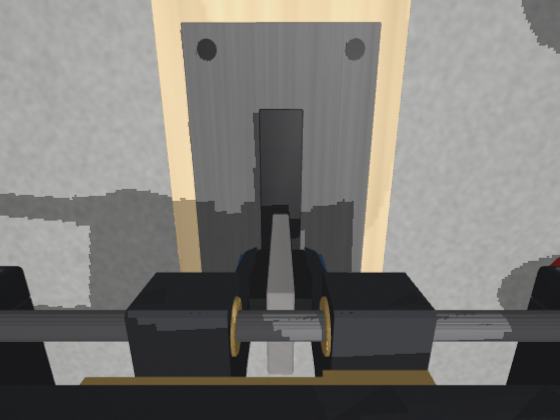

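View pics/top6.png

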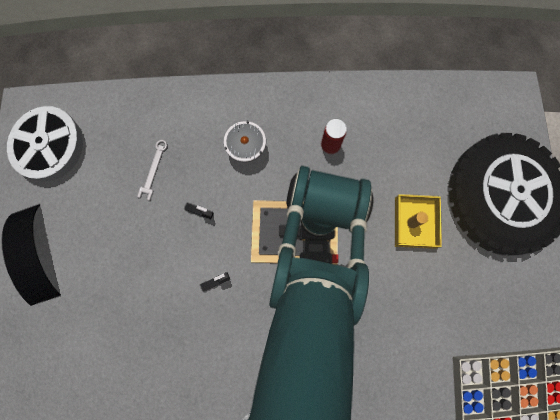

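The forces are good (27 N into the upright, 23 N down) and the square looks seated. The tool itself has flexed 0.6° in pitch, though, so I'll measure the foot's slope against the plate and compensate.

```bash
cat >> h.py <<'E'
def tilt(n):
    d=load(n); C=cloud(d); q=(C[...,:2]-CORN); xs=q@ex; ys=q@ey; Z=C[...,2]
    def fit(m):
        A=np.c_[xs[m],ys[m],np.ones(m.sum())]; z=Z[m]
        for _ in range(3):
            c=np.linalg.lstsq(A,z,rcond=None)[0]; r=abs(z-A@c); k=r<3*np.median(r)+1e-5; A,z=A[k],z[k]
        return c,len(z)
    foot=(abs(xs)<0.010)&(ys>0.045)&(ys<0.096)&(Z>.030)&(Z<.046)
    pl=(abs(xs)>0.022)&(abs(xs)<.052)&(ys>0.045)&(ys<0.14)&(Z>.012)&(Z<.028)
    cf,nf=fit(foot); cp,npl=fit(pl); print(n,'foot slope x,y',cf[:2].round(4),nf,'plate',cp[:2].round(4),npl,'height diff at y=.07: %.4f'%((cf[1]-cp[1])*.07+cf[2]-cp[2]))
    f=(Z>.030)&(Z<.046)&(abs(xs)<.02)&(ys>0.04)&(ys<.115); print(' foot x-range',xs[f].min().round(4),xs[f].max().round(4),'toe y',np.percentile(ys[f],99.5).round(4))
E
python3 - <<'E'
from h import *
tilt('w5') if 0 else None
tilt('w6')
E
```

```text
w6 foot slope x,y [-0.0011  0.0099] 2577 plate [-0.0006  0.0023] 13458 height diff at y=.07: 0.0184
 foot x-range -0.013 0.0132 toe y 0.099
```

Run:
```python
from h import *
y,z=np.load('yz.npy'); B=R.from_rotvec(down(YAW))
for i,a in enumerate((0.005,0.010,0.014)):
    manip.move_linear(np.r_[CORN+ey*y,z],0.02,rot=(B*R.from_rotvec([0,-a,0])).as_rotvec()); manip.dwell(.15)
    s=st(a); print((B.inv()*R.from_rotvec(s['tcp_rot'])).as_rotvec().round(4)); cap('wrist','t%d'%i); tilt('t%d'%i)
```

```text
0.005 32.25 [ 0.5382 -0.1005  0.0759] [-3.76 26.91 23.02] [3.94 0.58 0.  ] 0.0096
[0.0018 0.0053 0.0002]
t0 foot slope x,y [-0.0025  0.0056] 2650 plate [-0.0007  0.0019] 13525 height diff at y=.07: 0.0183
 foot x-range -0.013 0.0133 toe y 0.0987
0.01 32.7 [ 0.5382 -0.1005  0.0759] [-2.7  25.23 23.32] [ 4.28  0.52 -0.06] 0.0097
[0.0023 0.0005 0.0002]
t1 foot slope x,y [-0.004   0.0045] 2609 plate [-0.0003  0.002 ] 13694 height diff at y=.07: 0.0183
 foot x-range -0.013 0.0133 toe y 0.099
0.014 33.15 [ 0.5382 -0.1006  0.0759] [-3.05 25.47 22.6 ] [ 4.44  0.52 -0.02] 0.0096
[ 0.0025 -0.0035  0.0003]
t2 foot slope x,y [-0.0019  0.0042] 2629 plate [-0.0006  0.002 ] 13690 height diff at y=.07: 0.0181
 foot x-range -0.0129 0.0134 toe y 0.0987
```

Run:
```python
from h import *
for i in range(2):
    manip.dwell(.5); st('hold'); cap('wrist','u%d'%i); tilt('u%d'%i)
cap('scene','s7'); d=load('s7'); cv2.imwrite('pics/c10.png',cv2.resize(d['image'][90:320,160:400],None,fx=2.5,fy=2.5,interpolation=cv2.INTER_CUBIC))
```

```text
hold 33.7 [ 0.5382 -0.1006  0.0759] [-2.67 25.15 22.01] [ 4.4   0.51 -0.03] 0.0094
u0 foot slope x,y [-0.0027  0.0034] 2633 plate [-0.0004  0.0024] 13694 height diff at y=.07: 0.0181
 foot x-range -0.0129 0.0134 toe y 0.0988
hold 34.25 [ 0.5382 -0.1006  0.0759] [-3.41 26.06 22.64] [ 4.37  0.52 -0.05] 0.0097
u1 foot slope x,y [0.0009 0.0027] 2628 plate [-0.0007  0.0023] 13617 height diff at y=.07: 0.0181
 foot x-range -0.0129 0.0135 toe y 0.0988
```

View pics/c10.png

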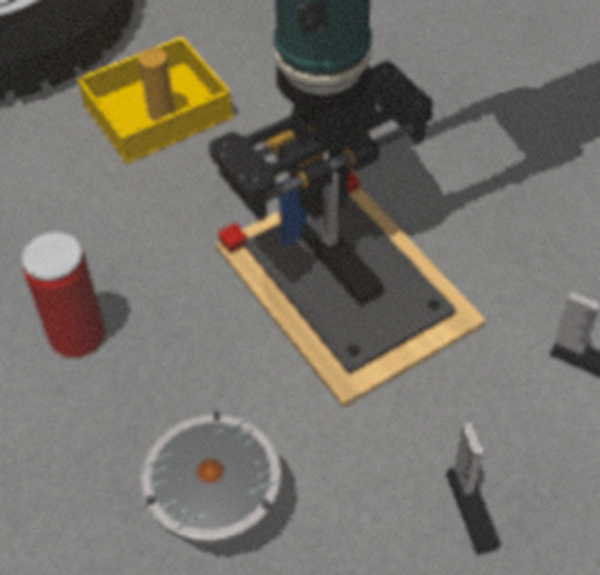

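The foot slope now matches the plate to within about 1 mrad, its top is 18.1 mm above the plate, and the forces are steady. The spacer stands in the tray, and the can and headlight haven't moved. Handing in.

Run:
```python
from h import *
order.close_job()
```

```text
the job is handed in; nothing more can be done
```

I stood the spacer upright in the yellow tray. Then I pressed the largest of the three squares into the corner, across the middle of the upright, and handed in at about 34 s with it still gripped at 55 N.

**Last checks:**
- **Hold:** a steady 25–26 N into the upright and 22–23 N down onto the plate.
- **Foot:** its top is 18.1 mm above the plate, as it should be for an 18 mm foot. Its slope along its length matches the plate to about 1 mrad. Side to side, repeat readings scattered by about 2 mrad.
- **Position:** the foot is centred to about 0.3 mm. Its toe is at 98.8 mm from the measured upright face against 100 mm when seated, which is within the 2 mm camera calibration.
- **Back:** I judged it flush from the contact forces and the foot lying flat; the gripper hid the joint from view.
- **Other things:** the can, headlight and wrench were not touched and look unmoved in the pictures.

**One correction:** at first contact the arm's flex had tipped the square about 0.4° toe-up. I tilted the tool to compensate before the last checks.

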